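# Blow-dry the conical flask

### The arm

A 7-joint arm with a two-finger parallel gripper is mounted at the origin on the work surface. World frame = base frame: x ahead of the robot, y to its left, z up, the work surface at z = 0. Lengths are in mm, angles in rad, forces in N, time in s.
With the tool pointing down it reaches from about 400 to 925 mm from the base axis. Payload 5.6 kg.
Tool frame: the origin (TCP) lies midway between the tips of the shut fingers; the grasp point (between the pads) lies 19 mm behind it; x points along the fingers, y is the direction in which the jaws open and shut, and the axes are right-handed (so a half turn about x gives the same grasp; the last joint's range is limited). The gripper opens to 85 mm and grips with 20 to 120 N. Pads are 22 mm wide; open, the fingers measure 114 mm over their backs; the gripper's body (76 mm by 85 mm) begins 54 mm behind the grasp point. The pads swing forward as they close: fully open they stand 13 mm farther back than shut.
Start: joints at [1.256, 0.468, -0.012, 1.603, 0.006, 1.071, -0.056], TCP at [174.461, -626.156, 231.29] pointing down, gripper open.
Joint ranges: [-2.53, 2.53], [-0.31, 2.02], [-1.57, 1.55], [0.28, 2.44], [-1.29, 4.43], [0.15, 1.84], [-2.92, 2.92]. Speed limits (rad/s): [2.57, 2.57, 3.14, 3.14, 3.14, 3.14, 3.14].

### API

Orientations are given as a unit quaternion [w, x, y, z].
In Python, from rig import arm, optics, close_job gives the robot as it stands. The module is installed in compiled form; this text tells all that it offers.
- The arm moves only by the tool apply_moves, never from a script. Its argument "increments" is a list of rows, each an object with "hand": the finger opening in mm, from 0 to 85.4; "slide": the shift along the tool's x, y, z in mm, a list of three; "spin": the turn about the tool's x in rad. In form: [{"hand": hand, "slide": [dx, dy, dz], "spin": spin}, ...]. A call has 1 to 12 rows; each row is the pose to reach, as a shift and turn from the pose commanded when the call began, along the tool's axes at that moment; what a row does not reach only later rows make up. A row lasts 1/10 s, in which the tool goes at most 50 mm and 8.59 degrees, less where a joint would pass 70% of its speed; a pose out of reach is approached as far as the arm can. A call with a gripper value outside its range is refused whole. The fingers move at their own pace and stop on an object; "force" is the grip in N (left out, the last holds). Time passes only in rows, so rows that repeat a pose let the fingers close. It gives the time, the measured TCP pose, the force and the opening at its end, in the units of the state.
- arm.read_state(): the state, without advancing time (a new reading comes with each control period).
- optics.snapshot(name): name is "scene" or "side" or "wrist"; returns a dict with "color" (480x640x3 uint8, red, green, blue), "K" (3x3 intrinsics, pixels), "dist_coeffs" ([k1, k2, p1, p2, k3] as OpenCV has them; the pictures are not rectified), "rvec" (rotation vector, rad) and "tvec" (3), from world to camera coordinates, as OpenCV has them; the wrist camera has in their place "tool_from_camera" (4x4, takes a point from camera to tool coordinates, whose origin is the TCP and whose axes are the tool frame's). Camera axes: x right, y down, z forward; pixel columns grow to the right and rows downward; lengths in mm; the calibration is good to about 2 mm. A picture is of the moment at which its call begins: read the wrist's pose just before it. There is no depth.
- close_job(): hands the job in, once; it reports no verdict.
The state is a dict: "time": time; "qpos": joint angles; "qvel": joint speeds; "joint_efforts": joint torques, N m; "tool_pos": TCP position; "orientation": TCP orientation; "force": force on the tool from outside, world axes, zero at the start; "moment": the same for the moment, N m; "grip_width": opening from 0.0 (shut) to 1.0 (fully open).
Only numpy, scipy, OpenCV 4.12 (cv2) and the standard library are available. Lean on these libraries where they do the work, as an engineer would, in place of code of your own. Each camera call takes 0.05 s, during which the arm holds its last target.

### The job

Give the conical glass flask a blast of air on the drying stand: tilt the tall ball-ended valve lever all the way over to the side where the flask stands, hold it there for at least a second, then let it spring back upright and leave it free. Do not tilt it towards the metal can at the other nozzle, do not work the short paddle lever on the grey stirrer box, and leave the flask standing where it is.

Things in the scene. Friction and masses are not known exactly. Their poses are not given: they have to be found in the camera images.
- air_lever (a joint): Tall valve lever of the air drying stand, rad. 0 = upright (spring-centred), end stops at +-0.45. Positive tilts the ball towards its own +y axis. Its level pivot runs along x, 75 mm straight below the ball when upright. About 5 N sideways at the ball holds it at a stop; let go, it returns upright within 0.5 s, no overshoot.
- lever_ball (a point): Centre of the black 28 mm ball on the tall lever's 10 mm stem, 133 mm above the bench. Axes turn with the lever: z up the stem, y the tilting way. Valve block below: 64 (x) x 100 (y) mm, top 62 mm above the bench. Flask and can stand 95 mm farther in x, 140 mm to either side in y, under nozzles on an air pipe that rises 95 mm behind the lever (+x), 242 mm high, crossbar along y.
- flask_mid (a point): Centre of the open conical glass flask (84 mm in diameter at the foot, narrow neck, 140 mm tall), half-way up, on the axis. It stands upright under one of the two nozzles; a straight steel can, 84 mm in diameter and 100 mm tall, stands under the other. Which side is which varies.
- paddle_lever (a joint): Short flat grey paddle, 22 mm wide, 32 mm tall, spring-centred, on the grey stirrer box (150 x 120 x 60 mm) beside the drying stand, about 320 mm to the left or right of the stand's centre. rad, 0 = upright, end stops at +-0.4. Not to be worked.
Not all that is in view belongs to the job. Leave any green or red look-alike of the part that bears paddle_lever alone.

How it is judged:
By the outcome, as a careful person would: the job done as asked, in the order asked, and still so for the second after the job is handed in, with the robot touching nothing.
It also fails if it takes over 35 s, if anything falls off the work surface, if the arm or the gripper's body presses on something with over 40 N, if the wrist force passes 120 N, or if a joint passes its speed limit or range.

## Working session

There is one attempt and no reset: what is moved stays moved. The work goes in short steps, Python scripts to look and compute and a tool call to move; the robot and the scene stay as the last step left them, time stands still between calls to the robot, and variables do not carry over. Pictures are saved under pics/ and viewed, and the job is handed in when it is done.

Besides the shell and the picture viewer there is one more tool, called as name([rows], argument=value, ...), one row to a line, values as JSON. apply_moves: Moves the arm, as the interface text tells. Its arguments: {"type":"object","properties":{"increments":{"type":"array"},"force":{"type":"number"}},"required":["increments"]}

```bash
mkdir -p pics
python3 - <<'E'
from rig import arm, optics
import cv2,pickle
s=arm.read_state();print(s)
for n in("scene","side","wrist"):
    d=optics.snapshot(n);pickle.dump(d,open(f"pics/{n}.pkl","wb"));cv2.imwrite(f"pics/{n}0.png",d["color"][:,:,::-1])
    print(n,{k:v for k,v in d.items() if k!="color"})
E
```

```text
{'time': 0.0, 'qpos': array([ 1.25602386,  0.46835403, -0.01158928,  1.60364739,  0.00599979,
        1.07140103, -0.056299  ]), 'qvel': array([-0.00144199, -0.00075289, -0.00020277, -0.00105191,  0.00051021,
        0.00110222, -0.00100597]), 'joint_efforts': array([-7.02061334e-05, -5.32391882e+01,  2.13512918e-02, -2.51305747e+01,
        1.14947840e-02,  7.60601572e-03,  3.16183798e-05]), 'tool_pos': array([ 174.25835581, -625.61589221,  230.34350536]), 'orientation': array([-0.09515028, -0.70046134, -0.09637837,  0.70072216]), 'force': array([ 0.50618288, -0.80554002, -0.34704196]), 'moment': array([-1.27475685e-02, -8.84022083e-05,  3.68905764e-02]), 'grip_width': 0.996382852292406}
scene {'K': array([[460.65810692,   0.        , 322.73859594],
       [  0.        , 460.65810692, 242.33348397],
       [  0.        ,   0.        ,   1.        ]]), 'dist_coeffs': array([0.02450528, 0.        , 0.        , 0.        , 0.        ]), 'rvec': array([ 2.1645904 ,  0.66949343, -0.29177361]), 'tvec': array([-421.0818956 , -177.44868786, 1691.94140492])}
side {'K': array([[448.36060035, 
[... 247 characters left out ...]
.37857003,  1.36703279]), 'tvec': array([ 411.56380855,  312.51112392, 1009.04864051])}
wrist {'K': array([[334.94237708,   0.        , 320.64136601],
       [  0.        , 334.94237708, 232.71670878],
       [  0.        ,   0.        ,   1.        ]]), 'dist_coeffs': array([0.00863413, 0.        , 0.        , 0.        , 0.        ]), 'tool_from_camera': array([[-5.72580678e-05, -2.98174485e-01,  9.54511379e-01,
        -1.41583546e+02],
       [ 9.99999913e-01, -4.10479410e-04, -6.82405944e-05,
         3.49047493e-01],
       [ 4.12154872e-04,  9.54511293e-01,  2.98174483e-01,
        -7.53897784e+01],
       [ 0.00000000e+00,  0.00000000e+00,  0.00000000e+00,
         1.00000000e+00]])}
```

View pics/scene0.png

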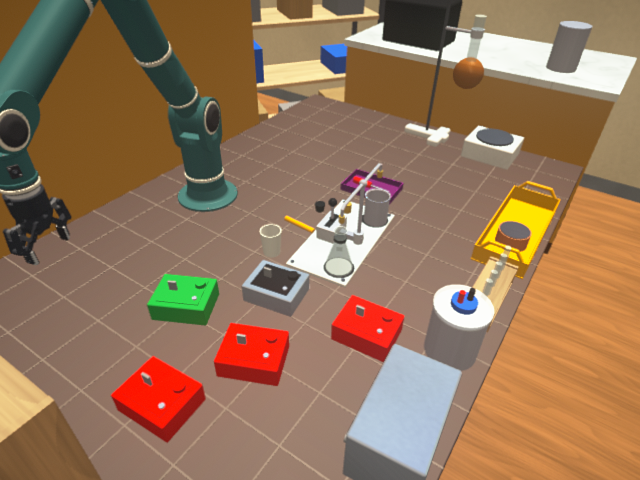

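View pics/side0.png

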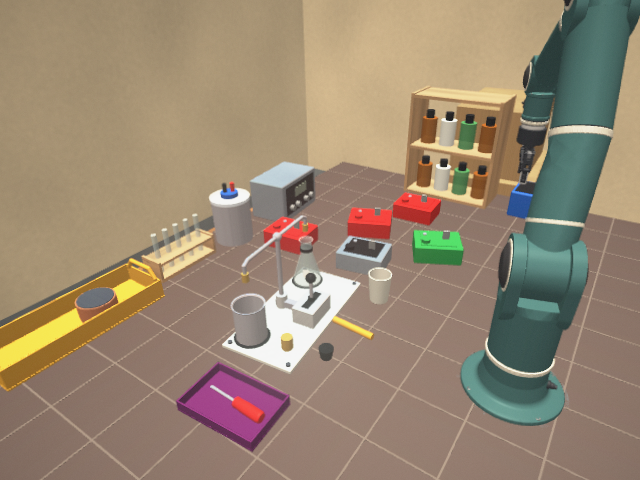

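View pics/wrist0.png

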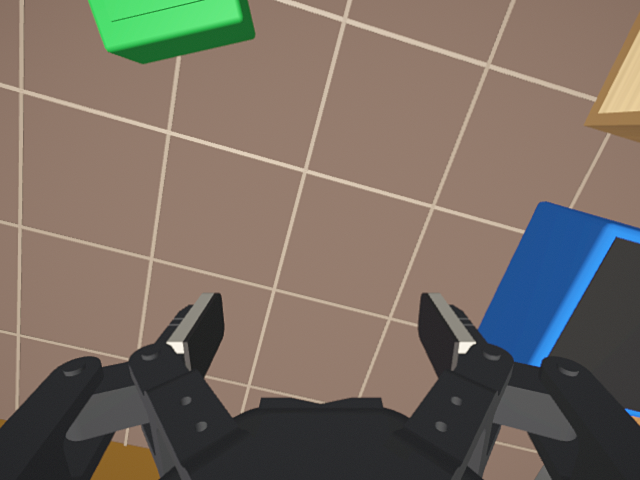

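The flask stands at about scene (340,255) and side (306,262). The can is at scene (376,208) and side (249,320), and the lever ball is near side (311,278). I'll enlarge these crops next.

Run:
```python
import cv2
a=cv2.imread("pics/scene0.png")[160:290,250:420];cv2.imwrite("pics/sc_crop.png",cv2.resize(a,None,fx=4.5,fy=4.5,interpolation=cv2.INTER_CUBIC))
a=cv2.imread("pics/side0.png")[205:375,220:400];cv2.imwrite("pics/si_crop.png",cv2.resize(a,None,fx=3.5,fy=3.5,interpolation=cv2.INTER_CUBIC))
```

```text
(no output)
```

View pics/sc_crop.png

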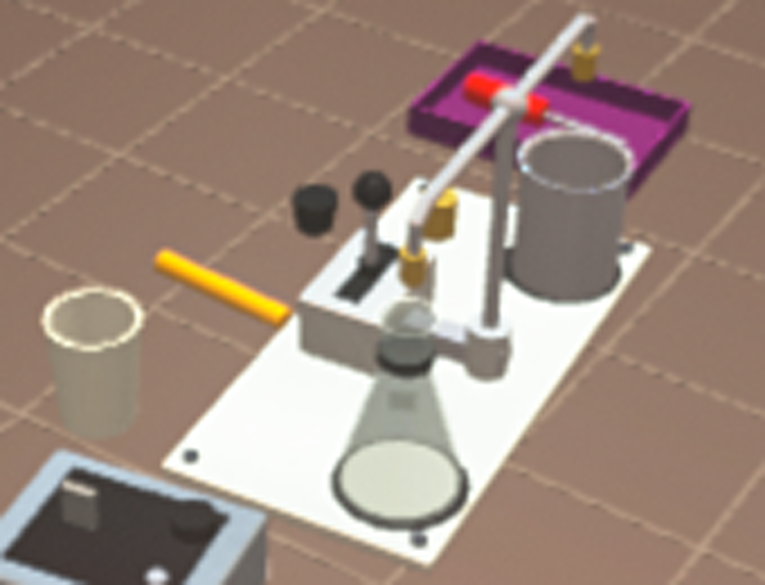

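View pics/si_crop.png

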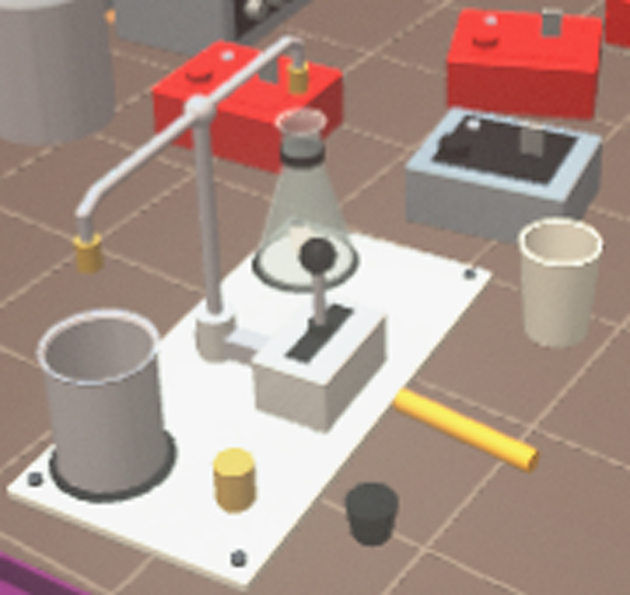

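Candidates for the ball: the black sphere on the stem at scene (333,202) and side (311,278), the loose black stopper at scene (320,206) and side (326,352), and the black knobs on the stirrer boxes, e.g. scene (293,275). The sphere on the stem fits the description and both crops confirm it. Next I'll triangulate.

```bash
cat > h.py <<'E'
import cv2,pickle,numpy as np
def cam(n):
    d=pickle.load(open(f"pics/{n}.pkl","rb"));R=cv2.Rodrigues(d["rvec"])[0];return d,R,d["tvec"].reshape(3)
def und(d,p): return cv2.undistortPoints(np.array([[p]],float),d["K"],d["dist_coeffs"])[0,0]
def tri(ps,pd):
    a,Ra,ta=cam("scene");b,Rb,tb=cam("side")
    X=cv2.triangulatePoints(np.c_[Ra,ta],np.c_[Rb,tb],und(a,ps),und(b,pd)).ravel();X=X[:3]/X[3]
    e=[np.linalg.norm(proj(n,X)-p) for n,p in(("scene",ps),("side",pd))]
    return X,e
def proj(n,X):
    d,R,t=cam(n);return cv2.projectPoints(np.array([X],float),d["rvec"],d["tvec"],d["K"],d["dist_coeffs"])[0].reshape(2)
def plane(n,p,z):
    d,R,t=cam(n);r=R.T@np.r_[und(d,p),1];o=-R.T@t;return o+r*(z-o[2])/r[2]
E
python3 - <<'E'
from h import *
from rig import arm
np.set_printoptions(precision=1,suppress=True)
print("ball",tri((332.9,202.2),(310.6,278.1)), plane("scene",(332.9,202.2),133),plane("side",(310.6,278.1),133))
for nm,a,b in(("flask",(338.9,267.3),(307.1,280.7)),("can",(375.8,220),(252,339.3))):
    print(nm,tri(a,b),plane("scene",a,6),plane("side",b,6))
# plate corners (screws)
c=lambda x,y:(x/4.5+250,y/4.5+160)
s=lambda x,y:(x/3.5+220,y/3.5+205)
for n,f,ps in(("scene",c,[(190,456),(419,540),(626,247),(422,187)]),("side",s,[(470,273),(36,480),(238,558)])):
    for p in ps: print(n,plane(n,f(*p),6))
from scipy.spatial.transform import Rotation as Ro
q=arm.read_state()["orientation"];print(Ro.from_quat(np.r_[q[1:],q[0]]).as_matrix())
E
```

```text
ball (array([502.2,  55.6, 130. ]), [np.float64(0.5742083145054024), np.float64(0.7009589649623751)]) [505.8  53.  133. ] [498.   58.2 133. ]
flask (array([610.6, -71.5,   7.4]), [np.float64(0.6126934815135784), np.float64(0.6109468970268586)]) [611.3 -69.    6. ] [610.2 -74.    6. ]
can (array([581.1, 210.4,   2.2]), [np.float64(1.0454913678006519), np.float64(1.4284769492341867)]) [585.7 208.6   6. ] [574.2 212.2   6. ]
scene [ 480.5 -127.9    6. ]
scene [ 650.8 -108.7    6. ]
scene [609.  262.1   6. ]
scene [436.8 240.8   6. ]
side [ 484.4 -141.5    6. ]
side [612.9 249.8   6. ]
side [444.3 230.4   6. ]
[[-0.   0.3 -1. ]
 [ 0.  -1.  -0.3]
 [-1.  -0.   0. ]]
```

```bash
cat >> h.py <<'E'
from scipy.spatial.transform import Rotation as Ro
def rel(goal,s):
    q=s["orientation"];R=Ro.from_quat(np.r_[q[1:],q[0]]).as_matrix()
    return R.T@(np.array(goal,float)-s["tool_pos"])
E
python3 - <<'E'
from h import *
from rig import arm
np.set_printoptions(precision=2,suppress=True)
s=arm.read_state();q=s["orientation"];R=Ro.from_quat(np.r_[q[1:],q[0]]).as_matrix();print(R)
for g in([174,-626,310],[300,-500,310],[450,-350,310],[495,115,310]): print(g,rel(g,s))
print("spin",-(0.107-np.arctan2(R[1,1],R[0,1])))
E
```

```text
[[-0.    0.27 -0.96]
 [ 0.   -0.96 -0.27]
 [-1.   -0.    0.  ]]
[174, -626, 310] [-79.46   0.04   0.41]
[300, -500, 310] [ -79.36  -87.51 -154.79]
[450, -350, 310] [ -79.24 -191.74 -339.54]
[495, 115, 310] [ -78.67 -627.6  -507.71]
spin -1.4060356501477231
```

apply_moves([
  {"hand": 0, "slide": [-40, 0, 0], "spin": 0},
  {"hand": 0, "slide": [-80, 0, 0], "spin": 0},
  {"hand": 0, "slide": [-80, -22, -40], "spin": -0.1},
  {"hand": 0, "slide": [-80, -44, -80], "spin": -0.2},
  {"hand": 0, "slide": [-80, -66, -120], "spin": -0.3},
  {"hand": 0, "slide": [-80, -88, -155], "spin": -0.4},
  {"hand": 0, "slide": [-80, -110, -195], "spin": -0.5},
  {"hand": 0, "slide": [-80, -132, -235], "spin": -0.6},
  {"hand": 0, "slide": [-80, -154, -275], "spin": -0.7},
  {"hand": 0, "slide": [-80, -176, -310], "spin": -0.8},
  {"hand": 0, "slide": [-80, -192, -340], "spin": -0.9},
  {"hand": 0, "slide": [-80, -192, -340], "spin": -0.9},
])

```text
time: 1.35
tool_pos: [454.4, -344.6, 311.3]
orientation: [0.394, 0.588, 0.394, -0.586]
force: [-0.2, 0.3, 0.1]
grip_width: 0.001
```

Run:
```python
from h import *
from rig import arm
np.set_printoptions(precision=2,suppress=True)
s=arm.read_state();q=s["orientation"];R=Ro.from_quat(np.r_[q[1:],q[0]]).as_matrix();print(R,s["qpos"],s["tool_pos"])
for g in([495,115,310],): print(g,rel(g,s))
print("spin",-(0.107-np.arctan2(R[1,1],R[0,1])))
```

```text
[[ 0.    0.93 -0.38]
 [ 0.   -0.38 -0.93]
 [-1.    0.   -0.  ]] [ 0.87  0.29 -0.34  1.69  0.1   1.18  0.11] [ 454.42 -344.65  311.28]
[495, 115, 310] [   2.48 -136.44 -440.8 ]
spin -0.4952243691646238
```

apply_moves([
  {"hand": 0, "slide": [0, -14, -44], "spin": -0.05},
  {"hand": 0, "slide": [0, -28, -88], "spin": -0.1},
  {"hand": 0, "slide": [0, -42, -132], "spin": -0.15},
  {"hand": 0, "slide": [0, -56, -176], "spin": -0.2},
  {"hand": 0, "slide": [0, -70, -220], "spin": -0.25},
  {"hand": 0, "slide": [0, -84, -264], "spin": -0.3},
  {"hand": 0, "slide": [0, -98, -308], "spin": -0.35},
  {"hand": 0, "slide": [0, -112, -352], "spin": -0.4},
  {"hand": 0, "slide": [0, -126, -396], "spin": -0.45},
  {"hand": 0, "slide": [0, -136, -441], "spin": -0.5},
  {"hand": 0, "slide": [0, -136, -441], "spin": -0.5},
  {"hand": 0, "slide": [0, -136, -441], "spin": -0.5},
])

```text
time: 2.55
tool_pos: [496.4, 109.3, 310.9]
orientation: [0.525, 0.474, 0.525, -0.474]
force: [-0.7, 0.3, -0.7]
grip_width: -0.004
```

```bash
cat > look.py <<'E'
from h import *
from rig import arm,optics
import sys
np.set_printoptions(precision=2,suppress=True)
tag=sys.argv[1]
s=arm.read_state();q=s["orientation"];R=Ro.from_quat(np.r_[q[1:],q[0]]).as_matrix();print(R,s["qpos"],s["tool_pos"],s["force"],s["time"])
for n in sys.argv[2:]:
    d=optics.snapshot(n);im=d["color"][:,:,::-1]
    if n=="scene": im=cv2.resize(im[140:300,240:440],None,fx=3.5,fy=3.5,interpolation=cv2.INTER_CUBIC)
    if n=="side": im=cv2.resize(im[150:370,200:400],None,fx=2.7,fy=2.7,interpolation=cv2.INTER_CUBIC)
    cv2.imwrite(f"pics/{n}_{tag}.png",im)
    pickle.dump(d,open(f"pics/{n}_{tag}.pkl","wb"))
E
python3 look.py a wrist side scene
```

```text
[[-0.    0.99  0.1 ]
 [-0.    0.1  -0.99]
 [-1.   -0.    0.  ]] [ 0.34  0.23 -0.71  1.81  0.16  1.16 -0.33] [496.39 109.27 310.9 ] [-0.67  0.33 -0.74] 2.55
```

View pics/wrist_a.png

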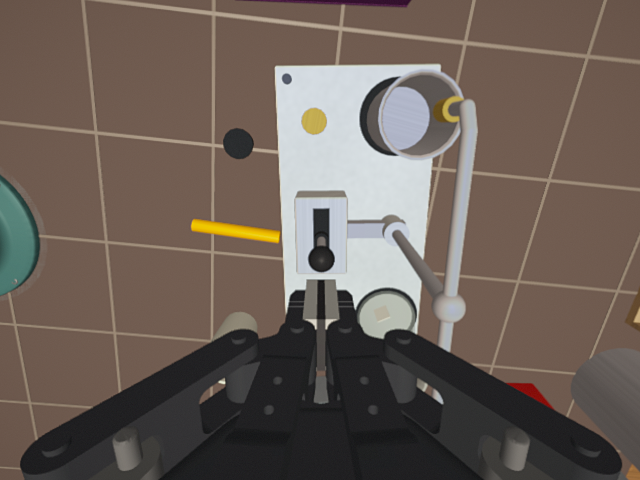

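View pics/side_a.png

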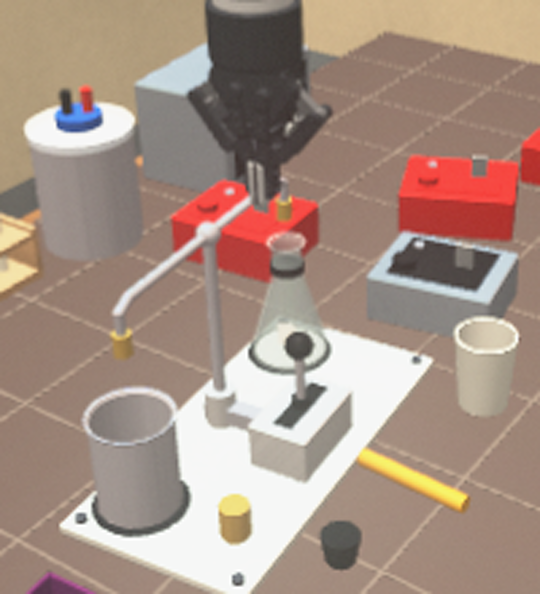

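View pics/scene_a.png

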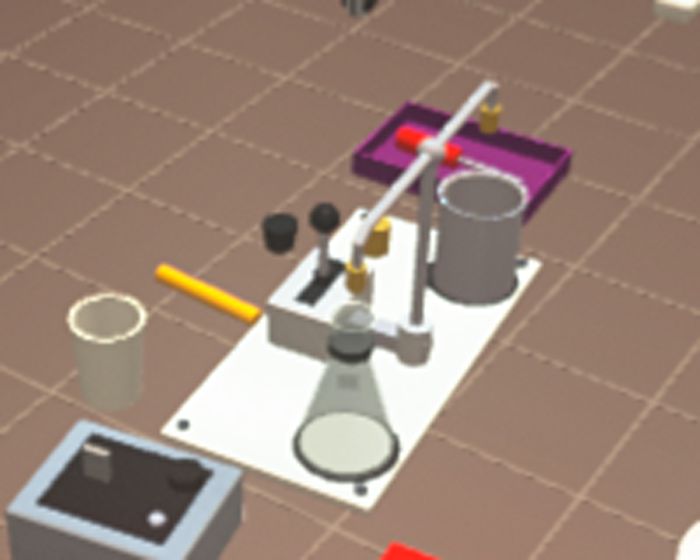

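Run:
```python
from h import *
from rig import arm
np.set_printoptions(precision=1,suppress=True)
s=arm.read_state();q=s["orientation"];R=Ro.from_quat(np.r_[q[1:],q[0]]).as_matrix()
print(proj("side",s["tool_pos"]),proj("scene",s["tool_pos"]))
d=pickle.load(open("pics/wrist_a.pkl","rb"));T=d["tool_from_camera"]
def wp(p,z):
    r=R@(T[:3,:3]@np.r_[und(d,p),1]);o=R@T[:3,3]+s["tool_pos"];return o+r*(z-o[2])/r[2]
b=wp((321,258.5),133);print("ball",b,"tool rel",rel(b,s))
print("can rim c",wp((421,114),100),"flask foot",wp((386,318),6),"block mid",wp((321,218),62))
yl=np.array([-.106,.994,0])
for off in(55,25,-8): print(off,rel(np.r_[(b+off*yl)[:2],116],s))
```

```text
[296.4 223.7] [342.4 142.4]
ball [501.1  55.3 133. ] tool rel [178.   -0.4  51.8]
can rim c [586.1 204.9 100. ] flask foot [613.6 -82.1   6. ] block mid [498.8  79.2  62. ]
55 [195.   -0.9  -3.2]
25 [195.   -0.6  26.8]
-8 [195.   -0.3  59.8]
```

The wrist view agrees with the triangulation, putting the ball at about (501, 55, 133), and the flask is on the tool +z side. I'll go down on the can side of the ball.

apply_moves([
  {"hand": 0, "slide": [40, 0, 0], "spin": 0},
  {"hand": 0, "slide": [80, 0, 0], "spin": 0},
  {"hand": 0, "slide": [120, 0, 0], "spin": 0},
  {"hand": 0, "slide": [150, 0, 0], "spin": 0},
  {"hand": 0, "slide": [175, 0, 0], "spin": 0},
  {"hand": 0, "slide": [195, 0, 0], "spin": 0},
  {"hand": 0, "slide": [195, 0, 0], "spin": 0},
  {"hand": 0, "slide": [195, 0, 0], "spin": 0},
])

```text
time: 3.5
tool_pos: [496.8, 108.2, 116.5]
orientation: [0.524, 0.474, 0.524, -0.475]
force: [-0.6, 0.6, 0.0]
grip_width: -0.005
```

```bash
python3 look.py b wrist side
python3 - <<'E'
from h import *
from rig import arm
s=arm.read_state();print(rel([501,55.5,116],s))
E
```

```text
[[-0.   1.   0.1]
 [-0.   0.1 -1. ]
 [-1.  -0.   0. ]] [ 0.22  0.48 -0.61  2.01  0.38  0.77 -0.52] [496.78 108.22 116.55] [-0.56  0.63  0.01] 3.5
[ 1.52231614 -1.82270003 53.40799915]
```

View pics/side_b.png

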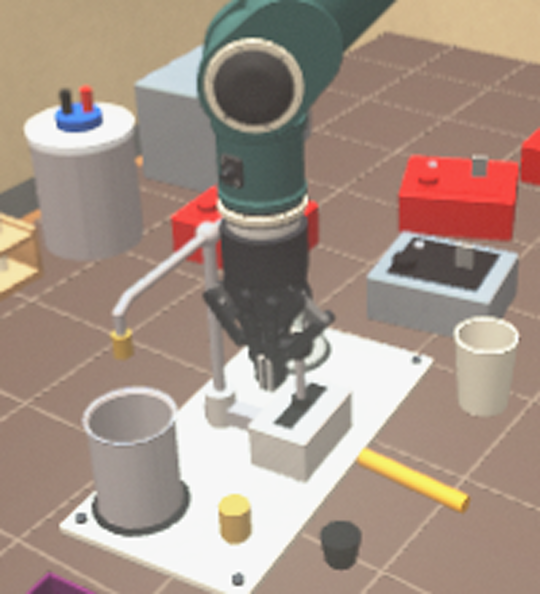

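View pics/wrist_b.png

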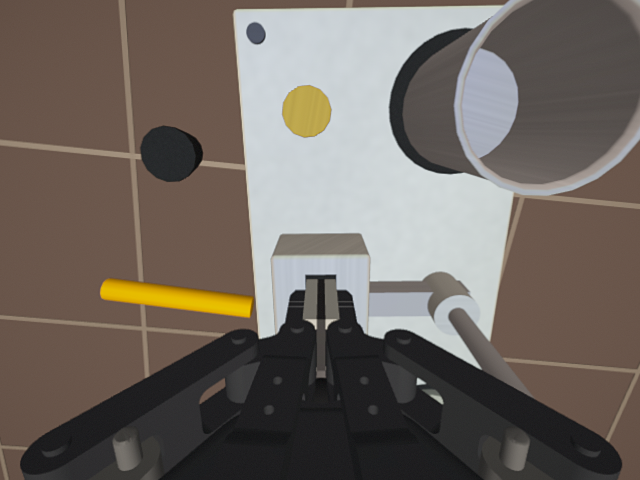

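The fingers are beside the ball on the can side, with the tip over the near end of the slot and clear of everything. I'll push towards the flask, which is tool +z.

apply_moves([
  {"hand": 0, "slide": [0, -1, 12], "spin": 0},
  {"hand": 0, "slide": [0, -1, 24], "spin": 0},
  {"hand": 0, "slide": [0, -1, 32], "spin": 0},
  {"hand": 0, "slide": [0, -1, 40], "spin": 0},
  {"hand": 0, "slide": [0, -1, 48], "spin": 0},
  {"hand": 0, "slide": [0, -1, 54], "spin": 0},
  {"hand": 0, "slide": [0, -1, 54], "spin": 0},
  {"hand": 0, "slide": [0, -1, 54], "spin": 0},
])

```text
time: 4.4
tool_pos: [501.0, 56.0, 116.2]
orientation: [0.525, 0.474, 0.525, -0.474]
force: [0.7, 3.6, -1.2]
grip_width: -0.0
```

```bash
python3 look.py c side scene
```

```text
[[ 0.    0.99  0.1 ]
 [ 0.    0.1  -0.99]
 [-1.    0.   -0.  ]] [ 0.32  0.47 -0.6   2.02  0.38  0.77 -0.41] [500.95  55.98 116.21] [ 0.65  3.64 -1.18] 4.4
```

View pics/side_c.png

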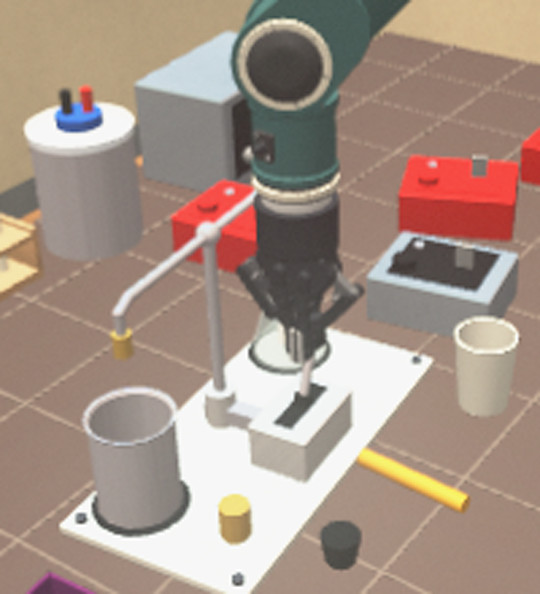

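View pics/scene_c.png

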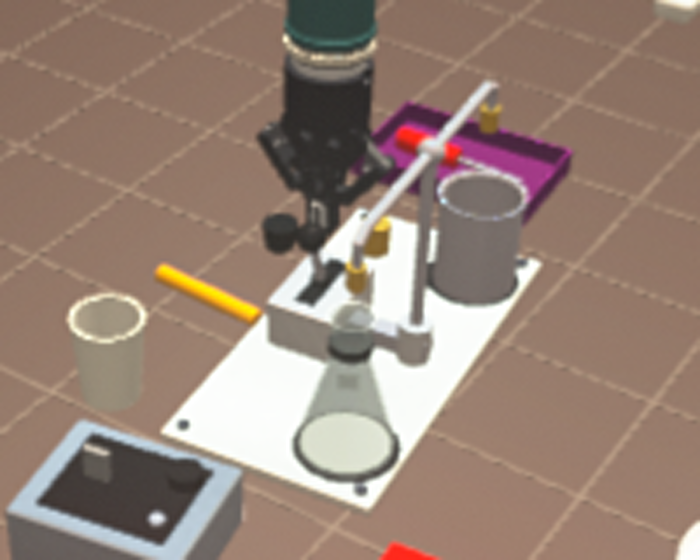

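The lever is tilting towards the flask (ball at scene crop (313,238)) with 3.6 N. I'll keep pushing to the stop.

apply_moves([
  {"hand": 0, "slide": [0, 0, 3], "spin": 0},
  {"hand": 0, "slide": [0, 0, 6], "spin": 0},
  {"hand": 0, "slide": [0, 0, 6], "spin": 0},
])

```text
time: 4.8
tool_pos: [500.9, 50.3, 115.8]
orientation: [0.524, 0.474, 0.525, -0.474]
force: [0.7, 6.7, -3.3]
grip_width: -0.002
```

apply_moves([
  {"hand": 0, "slide": [0, 0, 2], "spin": 0},
  {"hand": 0, "slide": [0, 0, 3], "spin": 0},
  {"hand": 0, "slide": [0, 0, 3], "spin": 0},
])

```text
time: 5.1
tool_pos: [500.9, 49.8, 115.8]
orientation: [0.524, 0.474, 0.526, -0.473]
force: [0.0, 11.1, -4.4]
grip_width: 0.0
```

The tool moved only 0.5 mm for 3 mm commanded and the force rose to 11 N, so the lever is at the stop. I'll add a little margin and hold.

apply_moves([
  {"hand": 0, "slide": [0, 0, 2], "spin": 0},
  {"hand": 0, "slide": [0, 0, 2], "spin": 0},
  {"hand": 0, "slide": [0, 0, 2], "spin": 0},
  {"hand": 0, "slide": [0, 0, 2], "spin": 0},
  {"hand": 0, "slide": [0, 0, 2], "spin": 0},
  {"hand": 0, "slide": [0, 0, 2], "spin": 0},
  {"hand": 0, "slide": [0, 0, 2], "spin": 0},
  {"hand": 0, "slide": [0, 0, 2], "spin": 0},
])

```text
time: 5.9
tool_pos: [500.9, 49.7, 115.8]
orientation: [0.524, 0.474, 0.527, -0.472]
force: [-0.2, 14.2, -5.4]
grip_width: -0.001
```

```bash
python3 look.py d side scene
python3 - <<'E'
from h import *
b=np.array([501,55.5,133]);yl=np.array([-.106,.994,0])
for t in(0,.35,.45):
    p=b+np.array([0,0,-75])+75*(np.array([0,0,np.cos(t)])-yl*np.sin(t))
    print(t,p,(proj("scene",p)-[240,140])*3.5,(proj("side",p)-[200,150])*2.7)
E
```

```text
[[-0.    0.99  0.1 ]
 [ 0.01  0.1  -0.99]
 [-1.   -0.   -0.01]] [ 0.34  0.47 -0.61  2.02  0.37  0.76 -0.39] [500.86  49.69 115.83] [-0.25 14.22 -5.42] 5.9
0 [501.   55.5 133. ] [322.08796274 214.64226574] [297.7066602  343.50907686]
0.35 [503.72603757  29.93696845 128.45295346] [308.73704604 233.17139982] [310.97174149 334.04146281]
0.45 [504.457976    23.07331943 125.53353268] [305.051342   239.80956686] [314.48650153 333.0165799 ]
```

View pics/scene_d.png

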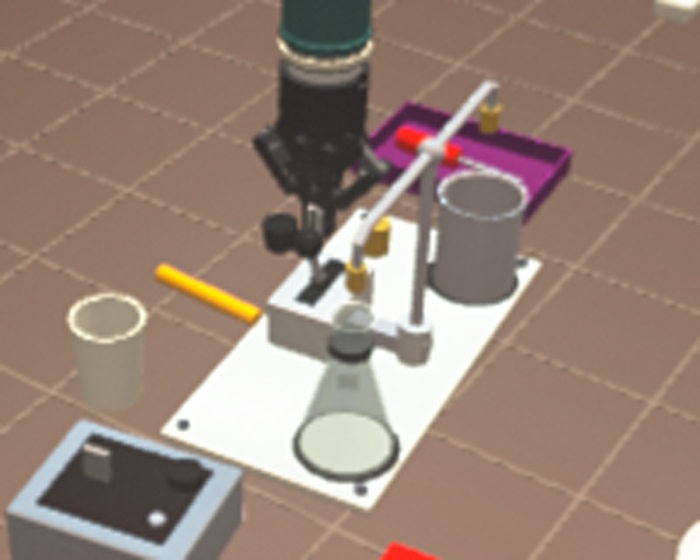

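The ball has shifted by (-16,+25) px in the crop from upright, against (-17,+25) predicted for 0.45 rad. I'll hold a bit longer, then retreat towards +y and go up.

apply_moves([
  {"hand": 0, "slide": [0, 0, 0], "spin": 0},
  {"hand": 0, "slide": [0, 0, 0], "spin": 0},
  {"hand": 0, "slide": [0, 0, 0], "spin": 0},
  {"hand": 0, "slide": [0, 0, 0], "spin": 0},
  {"hand": 0, "slide": [0, 0, 0], "spin": 0},
  {"hand": 0, "slide": [0, 0, 0], "spin": 0},
  {"hand": 0, "slide": [0, 0, 0], "spin": 0},
  {"hand": 0, "slide": [0, 0, 0], "spin": 0},
  {"hand": 0, "slide": [0, 0, 0], "spin": 0},
])

```text
time: 6.9
tool_pos: [500.9, 49.7, 115.9]
orientation: [0.524, 0.474, 0.527, -0.472]
force: [-0.7, 15.1, -4.9]
grip_width: -0.0
```

apply_moves([
  {"hand": 0, "slide": [0, 0, -15], "spin": 0},
  {"hand": 0, "slide": [0, 0, -30], "spin": 0},
  {"hand": 0, "slide": [0, 0, -45], "spin": 0},
  {"hand": 0, "slide": [0, 0, -60], "spin": 0},
  {"hand": 0, "slide": [0, 0, -68], "spin": 0},
  {"hand": 0, "slide": [0, 0, -68], "spin": 0},
  {"hand": 0, "slide": [-30, 0, -68], "spin": 0},
  {"hand": 0, "slide": [-70, 0, -68], "spin": 0},
  {"hand": 0, "slide": [-110, 0, -68], "spin": 0},
  {"hand": 0, "slide": [-150, 0, -68], "spin": 0},
  {"hand": 0, "slide": [-190, 0, -68], "spin": 0},
  {"hand": 0, "slide": [-190, 0, -68], "spin": 0},
])

```text
time: 8.1
tool_pos: [497.9, 111.8, 311.6]
orientation: [0.527, 0.477, 0.522, -0.472]
force: [0.5, 0.3, -0.1]
grip_width: -0.001
```

```bash
python3 look.py e side scene
```

```text
[[ 0.01  1.    0.1 ]
 [-0.    0.1  -1.  ]
 [-1.    0.01  0.  ]] [ 0.34  0.23 -0.72  1.81  0.17  1.15 -0.34] [497.94 111.81 311.58] [ 0.49  0.31 -0.14] 8.1
```

View pics/scene_e.png

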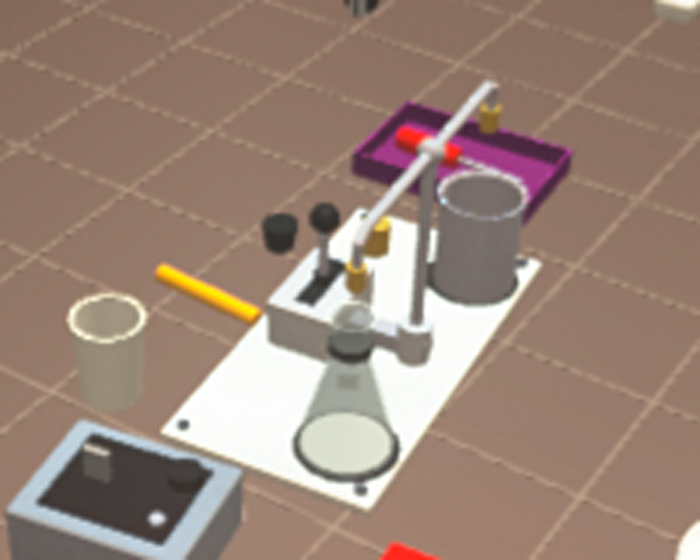

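View pics/side_e.png

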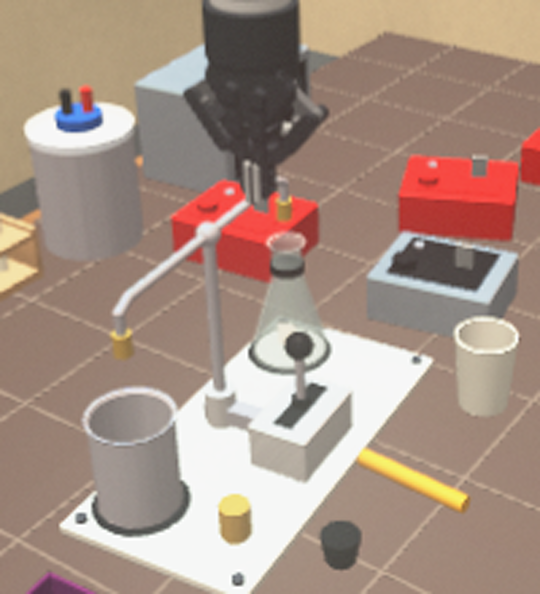

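The lever is upright again, with the ball at crop (324,217) in scene and (298,345) in side, as before the push. The flask, can and paddle look unmoved, and the gripper is well clear. Handing the job in.

```bash
python3 -c "
from rig import close_job
print(close_job())"
```

```text
the job is handed in; nothing more can be done
None
```

I tilted the tall ball-ended lever towards the flask until it hit its stop, held it there for about 1.8 s, then let it spring back upright. The job is handed in, at about 8.2 s on the robot's clock; the hand-in reports no verdict.

- **At the stop:** the tool stopped advancing while the force rose from 7 N to about 15 N. In the scene picture the ball had shifted (-16,+25) px, against (-17,+25) px predicted for 0.45 rad.
- **After release:** the pictures show the ball back at its earlier pixels in both fixed views. The flask, can and grey paddle look unmoved. The gripper is about 180 mm above the ball with no contact force beyond sensor noise.
- **Disagreements:** the two fixed cameras differed by up to about 9 mm on the ball, and the wrist and fixed views by about 10 mm on the flask foot. Neither affected the push.

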